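# Tip a printed housing onto its back and press it to the stop bar

## Robot

A 6-joint arm with a two-finger parallel gripper is mounted at the origin on the work surface. World frame = base frame: x ahead of the robot, y to its left, z up, the work surface at z = 0. Lengths are in m, angles in rad, forces in N, time in s.
With the tool pointing down it reaches from about 0.3 to 0.775 m from the base axis. Payload 14.6 kg.
Tool frame: the origin (TCP) lies midway between the tips of the shut fingers; the grasp point (between the pads) lies 19 mm behind it (ctrl.hold_point_z is the distance from the TCP to the grasp point, in m); z points along the fingers, x is the direction in which the jaws open and shut, and the axes are right-handed (so a half turn about z gives the same grasp; the last joint's range is limited). The gripper opens to 94 mm and grips with 3 to 60 N. Pads are 16 mm wide; open, the fingers measure 119 mm over their backs; the gripper's body (75 mm by 177 mm) begins 78 mm behind the grasp point.
Start: joints at [-1.249, 0.3, 1.521, -0, 1.321, -0.067], TCP at [0.208, -0.509, 0.205] pointing down, gripper open.
Joint ranges: [-3.03, 3.03], [-0.79, 2.21], [0.23, 2.52], [-1.04, 4.18], [0, 3.07], [-2.55, 2.55]. Speed limits (rad/s): [2.22, 2.22, 2.57, 3.14, 3.14, 3.14].

## Interface

Orientations are given as [roll, pitch, yaw] about the fixed x, y, z axes, in that order (R = Rz(yaw) Ry(pitch) Rx(roll)).
In Python, from station import ctrl, viewer, ticket, nets gives the robot as it stands.
- The arm moves only by the tool carry_out, never from a script. Its argument "commands" is one flat list of numbers, 7 for each row, row after row: the closure, from -1 (fully open) to 1 (shut), so that 0 is half open, then the shift along the world's x, y, z in cm, then the turn, a rotation vector about the world's x, y, z in rad. In form: [gripper, tx, ty, tz, ax, ay, az, gripper, tx, ty, tz, ax, ay, az, ...]. A call has 1 to 12 rows; each row is the pose to reach, as a shift and turn from the pose measured when the call began; what a row does not reach only later rows make up. A row lasts 1/12 s, in which the tool goes at most 41.7 mm and 7.16 degrees, less where a joint would pass 70% of its speed; a pose out of reach is approached as far as the arm can. A call with a gripper value outside its range is refused whole. The fingers move at their own pace and stop on an object; "force" is the grip in N (left out, the last holds). Time passes only in rows, so rows that repeat a pose let the fingers close. It gives the time, the measured TCP pose, the force and the opening at its end, in the units of the state.
- ctrl.get_obs(): the state, without advancing time (a new reading comes with each control period).
- viewer.camera(name): name is "side" or "top" or "wrist"; returns (picture, depth): 384x512x3 uint8, blue, green, red; 384x512 float32, m along the optical axis (not along the pixel's ray), 0 where there is no reading.
- viewer.camera_info(name): a dict with "fx", "fy", "cx", "cy" (pixels), "R" (3x3) and "t" (3): a world point X has camera coordinates R X + t. Camera axes: x right, y down, z forward; pixel columns grow to the right and rows downward; lengths in m; the calibration is good to about 2 mm. The wrist camera is an equidistant fisheye: a pixel r from the principal point sees the ray r / f radians off the axis. A picture is of the moment at which its call begins: read the wrist's pose just before it. camera_info takes no time and is no camera call; for the wrist camera it gives the pose at the moment of the call.
- ticket.hand_in(): hands the job in, once; it reports no verdict.
Trained networks look in the newest picture that a camera, given by its name, has taken for a name from the list of things; names that differ only in an ending like _2 or _b are one class to them, and where a whole thing is asked for, a point or a joint stands for the part that bears it (a point fixed in the world has none). Each returns a list of dicts, best first, with "confidence" (0 to 1); they miss things now and then, are a little off and sometimes report something else, mostly with a low value. They report only what shows in the picture. A call takes as long as a camera call.
- nets.silhouettes(camera, thing): "region" (384x512 bool, what is visible of it) and "extent" ([left, top, right, bottom] in pixels, round what is visible of it).
The state is a dict: "time_s": time; "qpos": joint angles; "joint_vel": joint speeds; "tau": joint torques, N m; "ee_pos": TCP position; "eef_rot": TCP orientation; "force": force on the tool from outside, world axes, zero at the start; "moment": the same for the moment, N m; "grip_width": finger opening in m.
Only numpy, scipy, OpenCV 4.12 (cv2) and the standard library are available. Lean on these libraries where they do the work, as an engineer would, in place of code of your own. Each camera call takes 0.05 s, during which the arm holds its last target. There are 200 camera calls.

## Task

The thin-walled printed housing was left standing on its end; push it over near its top so that it lies on its closed back with the open side up, ready for the curing light. Then slide it across the counter and press one of its long sides, firmly enough to feel it seat but gently, flat against the metal stop bar, not sticking out past the bar's ends; keep up that press for a moment, then let go. Never lift or squash the housing, and do not disturb the scraper or the two bottles.

Things in the scene. Friction and masses are not known exactly. Their poses are not given: they have to be found in the camera images.
- housing: Grey printed open box, outer size 64 mm deep (x), 110 wide (y), 170 long (z), walls 5 mm, 0.25-0.5 kg. Origin at the centre of these sizes. +x points out of the closed back, -x out of the open side, z along its length. It starts standing on an end (z up, origin 85 mm high), its back roughly away from the robot. On its back its origin is 32 mm high. Sliding it takes about 1 to 6 N.
- housing_rim (a point): Middle of the housing's top edge on the open side (170 mm high while it stands), the high place to push it. The weight lies nearer the back: leaned about 15 degrees it goes over its back lower edge and falls by itself; pushed low it may slide instead.
- stop: Fixed aluminium stop bar on the counter, 340 mm long (x), 20 mm thick (y), 30 mm high (z). Origin at the centre of its underside; x runs along the bar. It stands to the left or to the right of the housing, roughly pointing away from the robot.
- scraper: Loose scraper with black handle and steel blade, 208 mm long, up to 45 mm wide and 18 mm high, lying flat on the counter on the side where the bar is not. Origin on the counter near its middle; x runs along it towards the blade. To be left alone.
- bottle_a: Standing dark brown resin bottle, 72 mm in diameter, 190 mm high, beyond the housing. Origin at the centre of its underside. To be left alone.
- bottle_b: Second bottle, the same as the first. To be left alone.

How it is judged:
By the outcome, as a careful person would: the job done as asked, in the order asked, and still so for the second after the job is handed in, with the robot touching nothing.
It also fails if it takes over 64 s, if anything falls off the work surface, if the arm or the gripper's body presses on something with over 40 N, if the wrist force passes 120 N, or if a joint passes its speed limit or range.

## Working session

There is one attempt and no reset: what is moved stays moved. The work goes in short steps, Python scripts to look and compute and a tool call to move; the robot and the scene stay as the last step left them, time stands still between calls to the robot, and variables do not carry over. Pictures are saved under pics/ and viewed, about 8 in all and at most 12, crops included, and the job is handed in when it is done.

Besides the shell and the picture viewer there is one more tool, called after "Request:" as name(argument=value, ...) on one line, values as JSON. carry_out: Moves the arm, as the interface text tells. Its arguments: {"type":"object","properties":{"commands":{"type":"array","items":{"type":"number"}},"force":{"type":"number"}},"required":["commands"]}

```bash
mkdir -p pics; cat > h.py <<'E'
import numpy as np, cv2
from station import ctrl, viewer, ticket, nets
def cloud(cam, depth, mask=None):
    i=viewer.camera_info(cam); R=np.array(i["R"]);t=np.array(i["t"])
    v,u=np.nonzero((depth>0)&(mask if mask is not None else True))
    d=depth[v,u]; P=np.stack([(u-i["cx"])/i["fx"]*d,(v-i["cy"])/i["fy"]*d,d],1)
    return (P-t)@R
E
python3 - <<'E'
from h import *
print(ctrl.get_obs())
ims=[]
for c in ("top","side"):
    im,d=viewer.camera(c); ims.append(im)
    for n in ("housing","stop","scraper","bottle_a"):
        for r in nets.silhouettes(c,n):
            if r["confidence"]<.3: continue
            m=cv2.erode(r["region"].astype(np.uint8),np.ones((3,3)))>0
            P=cloud(c,d,m)
            if len(P)<10: continue
            zt=P[:,2].max(); T=P[P[:,2]>np.percentile(P[:,2],98)-.012]
            print(c,n,round(r["confidence"],2),r["extent"],np.percentile(P,[1,99],axis=0).round(3).tolist(),"topz rect",
              [np.round(x,3) for x in cv2.minAreaRect((T[:,:2]*1000).astype(np.float32))],len(T))
cv2.imwrite("pics/a.png",cv2.resize(np.vstack(ims),(800,1200))[:, :]) 
cv2.imwrite("pics/a.png",cv2.resize(np.hstack(ims),(800,300)))
E
```

```text
{'time_s': 0.0, 'qpos': array([-1.24859668e+00,  3.00475572e-01,  1.52161687e+00, -5.51184980e-06,
        1.32074857e+00, -6.65905999e-02]), 'joint_vel': array([-1.62129582e-03,  1.73001841e-03, -8.83715843e-04, -8.80586170e-04,
       -2.32997062e-04,  4.09821965e-05]), 'tau': array([ 1.36006215e-04, -5.31807232e+01, -3.52738881e+01,  7.08444114e-02,
        2.44263920e-02, -1.16541482e-04]), 'ee_pos': array([ 0.20839629, -0.50867515,  0.20486876]), 'eef_rot': array([-3.14151491e+00,  1.24594180e-03, -1.18200467e+00]), 'force': array([0.85310524, 0.73532536, 0.08757035]), 'moment': array([0.0199781 , 0.03823695, 0.0186513 ]), 'grip_width': 0.0941724200746493}
top housing 0.7 [212.1, 221.5, 278.0, 262.3] [[0.474, -0.031, 0.002], [0.535, 0.072, 0.173]] topz rect [array([504.683,  20.746]), array([ 62.296, 105.763]), np.float64(1.288)] 1992
top stop 0.63 [373.5, 173.3, 412.1, 325.0] [[0.413, -0.295, 0.009], [0.736, -0.271, 0.034]] topz rect [array([ 575.021, -283.777]), array([ 20.791, 331.558]), np.float64(88.533)] 1427
top scraper 0.66 [130.7, 137.2, 166.5, 229.3] [[0.498, 0.252, 0.
[... 692 characters left out ...]
 344.2, 169.0] [[0.414, -0.288, 0.006], [0.734, -0.268, 0.034]] topz rect [array([ 574.381, -280.115]), array([ 22.107, 326.367]), np.float64(88.826)] 613
side scraper 0.91 [168.9, 303.3, 276.5, 336.5] [[0.498, 0.256, 0.01], [0.699, 0.296, 0.022]] topz rect [array([598.57 , 269.176]), array([204.02 ,  43.404]), np.float64(5.093)] 1251
side bottle_a 0.89 [150.0, 174.4, 190.0, 247.2] [[0.738, 0.084, 0.015], [0.795, 0.13, 0.192]] topz rect [array([773.367,  96.776]), array([27.939, 27.686]), np.float64(41.177)] 158
side bottle_a 0.61 [188.7, 110.0, 214.9, 180.3] [[0.751, -0.152, 0.008], [0.81, -0.112, 0.192]] topz rect [array([ 783.865, -144.367]), array([24.471, 26.684]), np.float64(16.82)] 89
```

View pics/a.png

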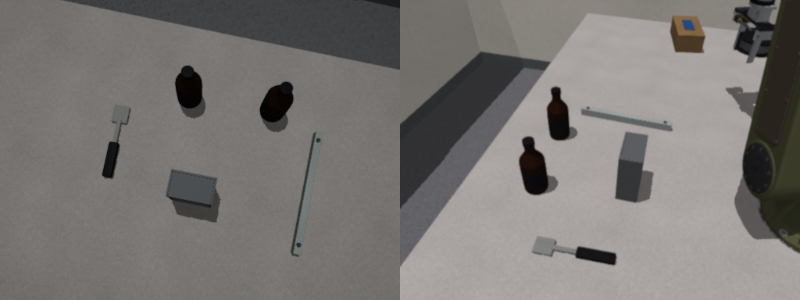

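The housing stands at about (0.505, 0.022). The bar is on the right at y≈-0.282, x 0.405–0.745. The bottles' fronts are at x≈0.737 and 0.748, and the scraper is to the left at y≈0.27. First I move in front of the rim.

Request:
carry_out(commands=[0, 19, 53, 0, 0, 0, -0.39, 0, 19, 53, 0, 0, 0, -0.39, 0, 19, 53, 0, 0, 0, -0.39, 0, 19, 53, 0, 0, 0, -0.39, 0, 19, 53, 0, 0, 0, -0.39, 0, 19, 53, 0, 0, 0, -0.39, 0, 19, 53, 0, 0, 0, -0.39, 0, 19, 53, 0, 0, 0, -0.39, 0, 19, 53, 0, 0, 0, -0.39, 0, 19, 53, 0, 0, 0, -0.39, 0, 19, 53, 0, 0, 0, -0.39, 0, 19, 53, 0, 0, 0, -0.39])

```text
time_s: 1.5
ee_pos: [0.377, -0.0372, 0.2058]
eef_rot: [-3.14, -0.0, -1.572]
force: [0.4, -1.3, -0.5]
grip_width: 0.047
```

Request:
carry_out(commands=[0, 3, 5.9, -2, 0, 0, 0, 0, 3, 5.9, -5, 0, 0, 0, 0, 3, 5.9, -5, 0, 0, 0, 0, 3, 5.9, -5, 0, 0, 0, 0, 3, 5.9, -5, 0, 0, 0, 0, 3, 5.9, -5, 0, 0, 0])

```text
time_s: 2.0
ee_pos: [0.4073, 0.0209, 0.157]
eef_rot: [-3.139, -0.0, -1.573]
force: [-0.4, 0.3, 0.1]
grip_width: 0.047
```

```bash
python3 - <<'E'
from h import *
im,_=viewer.camera("wrist"); im2,d=viewer.camera("side")
print(ctrl.get_obs()["force"],ctrl.get_obs()["ee_pos"])
cv2.imwrite("pics/b.png",cv2.resize(np.hstack([im,im2]),(800,300)))
E
```

```text
[ 1.02541837  0.1010505  -0.50788222] [0.4073518  0.02087325 0.15694968]
```

View pics/b.png

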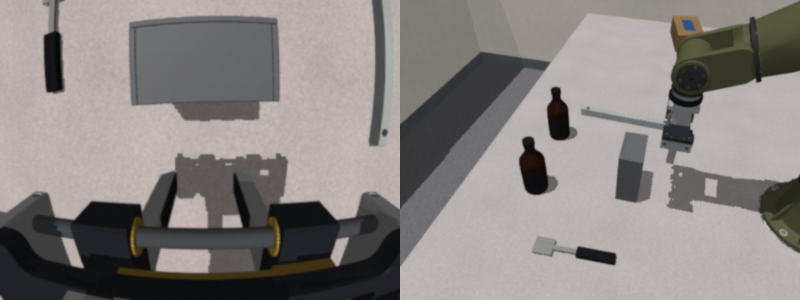

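The wrist view (left) shows the housing square on, spanning columns 130–278, with the fingers centred on it at about 207. The side view shows the fingertips just below the top edge. Now I push slowly.

Request:
carry_out(commands=[0, 3, 0, 0, 0, 0, 0, 0, 5, 0, 0, 0, 0, 0, 0, 5.5, 0, 0, 0, 0, 0, 0, 6, 0, 0, 0, 0, 0, 0, 6.5, 0, 0, 0, 0, 0, 0, 7, 0, 0, 0, 0, 0, 0, 7.5, 0, 0, 0, 0, 0, 0, 8, 0, 0, 0, 0, 0])

```text
time_s: 2.77
ee_pos: [0.4876, 0.0208, 0.1572]
eef_rot: [-3.138, -0.0, -1.574]
force: [-1.0, 0.0, 0.1]
grip_width: 0.0468
```

```bash
python3 - <<'E'
from h import *
im,d=viewer.camera("side")
print(ctrl.get_obs()["force"],ctrl.get_obs()["ee_pos"])
for r in nets.silhouettes("side","housing")[:1]:
    P=cloud("side",d,cv2.erode(r["region"].astype(np.uint8),np.ones((3,3)))>0)
    print(r["confidence"],np.percentile(P,[1,99],axis=0).round(3).tolist())
    L=P[P[:,2]<.04]; print("low",np.percentile(L,[2,98],axis=0).round(3).tolist())
cv2.imwrite("pics/c.png",im[100:300,150:400])
E
```

```text
[-0.02022436  0.10274495 -1.51888494] [0.48824813 0.02082273 0.15710791]
0.74 [[0.478, -0.031, 0.013], [0.558, 0.079, 0.179]]
low [[0.477, -0.031, 0.011], [0.535, 0.078, 0.039]]
```

View pics/c.png

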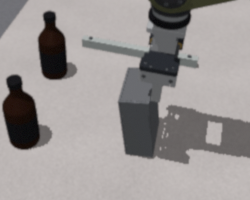

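The housing is leaning about 8° and its foot hasn't moved (low points x 0.477–0.535). I keep pushing.

Request:
carry_out(commands=[0, 0.5, 0, 0, 0, 0, 0, 0, 1, 0, 0, 0, 0, 0, 0, 1.4, 0, 0, 0, 0, 0, 0, 1.8, 0, 0, 0, 0, 0, 0, 2.2, 0, 0, 0, 0, 0, 0, 2.6, 0, 0, 0, 0, 0, 0, 2.9, 0, 0, 0, 0, 0, 0, 3.2, 0, 0, 0, 0, 0, 0, 3.2, 0, 0, 0, 0, 0, 0, 3.2, 0, 0, 0, 0, 0, 0, 3.2, 0, 0, 0, 0, 0])

```text
time_s: 3.78
ee_pos: [0.5197, 0.0209, 0.157]
eef_rot: [-3.138, -0.0, -1.574]
force: [-0.2, 0.7, -0.2]
grip_width: 0.047
```

```bash
python3 - <<'E'
from h import *
im,d=viewer.camera("side")
print(ctrl.get_obs()["force"],ctrl.get_obs()["ee_pos"])
for r in nets.silhouettes("side","housing")[:1]:
    P=cloud("side",d,cv2.erode(r["region"].astype(np.uint8),np.ones((3,3)))>0)
    print(r["confidence"],np.percentile(P,[1,99],axis=0).round(3).tolist())
cv2.imwrite("pics/d.png",im[100:300,150:400])
E
```

```text
[ 1.13421708 -1.14550869 -0.52219722] [0.5196462  0.02086181 0.15698967]
0.96 [[0.544, -0.029, 0.004], [0.71, 0.082, 0.067]]
```

View pics/d.png

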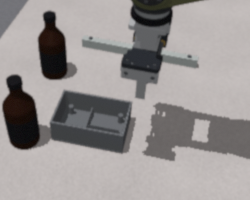

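The housing now lies on its back with the open side up: x 0.544–0.710, y -0.03–0.08, clear of both bottles. Next I move to its left (+y) side, turn the jaws along x and open them, so the push has two contacts.

Request:
carry_out(commands=[-1, 0, 0, 4, 0, 0, 0, -1, 9.5, 11, 4, 0, 0, 1.55, -1, 9.5, 11, 4, 0, 0, 1.55, -1, 9.5, 11, 4, 0, 0, 1.55, -1, 9.5, 11, 4, 0, 0, 1.55, -1, 9.5, 11, 4, 0, 0, 1.55, -1, 9.5, 11, 4, 0, 0, 1.55, -1, 9.5, 11, 4, 0, 0, 1.55, -1, 9.5, 11, 4, 0, 0, 1.55, -1, 9.5, 11, 4, 0, 0, 1.55, -1, 9.5, 11, 4, 0, 0, 1.55, -1, 9.5, 11, 4, 0, 0, 1.55])

```text
time_s: 4.88
ee_pos: [0.6146, 0.1309, 0.197]
eef_rot: [-3.138, -0.0, -0.193]
force: [0.2, -0.5, -0.6]
grip_width: 0.0936
```

Request:
carry_out(commands=[-1, 0, 0, 0, 0, 0, 0.22, -1, 0, 0, 0, 0, 0, 0.22, -1, 0, 0, 0, 0, 0, 0.22, -1, 0, 0, 0, 0, 0, 0.22])

```text
time_s: 5.22
ee_pos: [0.6145, 0.1309, 0.197]
eef_rot: [-3.138, -0.0, 0.024]
force: [0.1, -0.7, -0.4]
grip_width: 0.0941
```

```bash
python3 - <<'E'
from h import *
o=ctrl.get_obs();print(o["ee_pos"],o["eef_rot"],o["force"],o["grip_width"],o["time_s"])
im,d=viewer.camera("top")
for n in("housing","stop"):
  for r in nets.silhouettes("top",n)[:1]:
    P=cloud("top",d,cv2.erode(r["region"].astype(np.uint8),np.ones((2,2)))>0)
    print(n,r["confidence"],np.percentile(P,[1,99],axis=0).round(3).tolist())
    if n=="stop":
        T=P[P[:,2]>.025]; print(np.polyfit(T[:,0],T[:,1],1),T[:,:2].mean(0))
im2,_=viewer.camera("wrist")
cv2.imwrite("pics/e.png",cv2.resize(np.hstack([im,im2]),(800,300)))
E
```

```text
[0.61450398 0.13086217 0.19698265] [-3.13827912e+00 -1.69176311e-04  2.41328245e-02] [ 0.1481042  -0.6995739  -0.35218318] 0.0940845208841847 5.2167
housing 0.63 [[0.544, -0.03, 0.0], [0.711, 0.075, 0.065]]
stop 0.66 [[0.41, -0.297, 0.012], [0.739, -0.271, 0.034]]
[-0.02290084 -0.27071696] [ 0.56882788 -0.28374359]
```

View pics/e.png

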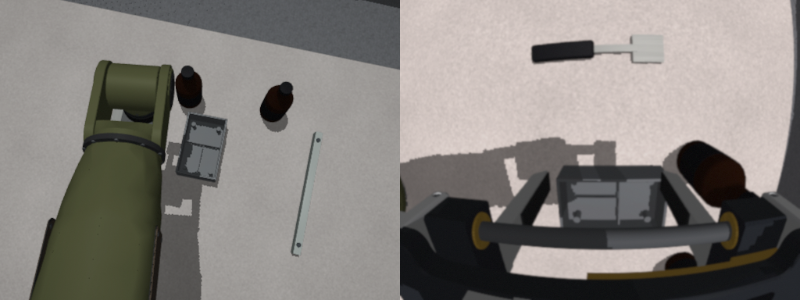

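The bar's slope is -1.3°. I descend beside the housing with the yaw matched to the bar, then start the push.

Request:
carry_out(commands=[-1, 0, 0, -4, 0, 0, -0.047, -1, 0, 0, -8, 0, 0, -0.047, -1, 0, 0, -11, 0, 0, -0.047, -1, 0, 0, -14, 0, 0, -0.047, -1, 0, 0, -16.5, 0, 0, -0.047, -1, 0, 0, -18, 0, 0, -0.047, -1, 0, 0, -18, 0, 0, -0.047, -1, 0, 0, -18, 0, 0, -0.047])

```text
time_s: 6.08
ee_pos: [0.6144, 0.1308, 0.0169]
eef_rot: [-3.138, 0.001, -0.023]
force: [0.1, -0.0, 0.1]
grip_width: 0.094
```

Request:
carry_out(commands=[-1, 0, -1, 0, 0, 0, 0, -1, 0, -2, 0, 0, 0, 0, -1, 0, -3, 0, 0, 0, 0, -1, 0, -3.5, 0, 0, 0, 0, -1, 0, -4, 0, 0, 0, 0, -1, 0, -4.5, 0, 0, 0, 0, -1, 0, -5, 0, 0, 0, 0, -1, 0, -5.5, 0, 0, 0, 0, -1, 0, -6, 0, 0, 0, 0, -1, 0, -6.5, 0, 0, 0, 0])

```text
time_s: 6.92
ee_pos: [0.6144, 0.0655, 0.0169]
eef_rot: [-3.138, 0.001, -0.022]
force: [0.1, 2.2, 2.0]
grip_width: 0.0941
```

There is contact at about 2 N. I continue steadily to short of the bar.

Request:
carry_out(commands=[-1, 0, -0.7, 0, 0, 0, 0, -1, 0, -1.4, 0, 0, 0, 0, -1, 0, -2.1, 0, 0, 0, 0, -1, 0, -2.8, 0, 0, 0, 0, -1, 0, -3.5, 0, 0, 0, 0, -1, 0, -4.2, 0, 0, 0, 0, -1, 0, -4.9, 0, 0, 0, 0, -1, 0, -5.6, 0, 0, 0, 0, -1, 0, -6.3, 0, 0, 0, 0, -1, 0, -7, 0, 0, 0, 0, -1, 0, -7.7, 0, 0, 0, 0, -1, 0, -8.4, 0, 0, 0, 0])

```text
time_s: 7.92
ee_pos: [0.6144, -0.0192, 0.0169]
eef_rot: [-3.138, 0.001, -0.022]
force: [-0.1, 1.9, 0.8]
grip_width: 0.0943
```

Request:
carry_out(commands=[-1, 0, -0.7, 0, 0, 0, 0, -1, 0, -1.4, 0, 0, 0, 0, -1, 0, -2.1, 0, 0, 0, 0, -1, 0, -2.8, 0, 0, 0, 0, -1, 0, -3.5, 0, 0, 0, 0, -1, 0, -4.2, 0, 0, 0, 0, -1, 0, -4.9, 0, 0, 0, 0, -1, 0, -5.6, 0, 0, 0, 0, -1, 0, -6.3, 0, 0, 0, 0, -1, 0, -7, 0, 0, 0, 0, -1, 0, -7.7, 0, 0, 0, 0, -1, 0, -8.4, 0, 0, 0, 0])

```text
time_s: 8.92
ee_pos: [0.6144, -0.1038, 0.0169]
eef_rot: [-3.138, 0.001, -0.022]
force: [-0.6, 2.1, 1.1]
grip_width: 0.0943
```

```bash
python3 - <<'E'
from h import *
o=ctrl.get_obs();print(o["ee_pos"],o["eef_rot"],o["force"],o["time_s"])
ims=[]
for c in("top","side"):
  im,d=viewer.camera(c);ims.append(im)
  for n in("housing","bottle_a"):
   for r in nets.silhouettes(c,n)[:2]:
    P=cloud(c,d,cv2.erode(r["region"].astype(np.uint8),np.ones((2,2)))>0)
    print(c,n,round(r["confidence"],2),np.percentile(P,[1,99],axis=0).round(3).tolist())
cv2.imwrite("pics/f.png",cv2.resize(np.hstack(ims),(800,300)))
E
```

```text
[ 0.61437237 -0.10384275  0.01692977] [-3.13831668e+00  7.81430668e-04 -2.23956667e-02] [-0.64527157  2.06927426  1.07160677] 8.9167
top housing 0.58 [[0.541, -0.225, 0.003], [0.708, -0.202, 0.067]]
top bottle_a 0.95 [[0.738, 0.056, 0.009], [0.789, 0.119, 0.192]]
top bottle_a 0.81 [[0.75, -0.181, 0.013], [0.801, -0.115, 0.192]]
side housing 0.86 [[0.541, -0.222, 0.002], [0.707, -0.112, 0.067]]
side bottle_a 0.88 [[0.75, -0.213, 0.001], [0.814, -0.112, 0.192]]
side bottle_a 0.74 [[0.542, -0.222, 0.004], [0.708, -0.112, 0.067]]
```

View pics/f.png

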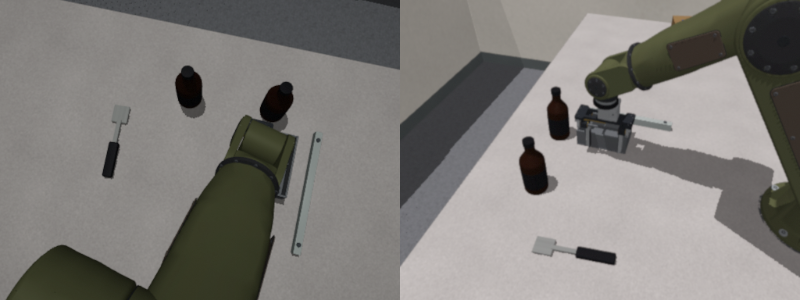

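The housing has slid straight; about 48 mm of gap remains and bottle_b is clear and unmoved. I move closer, then creep.

Request:
carry_out(commands=[-1, 0, -0.6, 0, 0, 0, 0, -1, 0, -1.2, 0, 0, 0, 0, -1, 0, -1.8, 0, 0, 0, 0, -1, 0, -2.4, 0, 0, 0, 0, -1, 0, -2.9, 0, 0, 0, 0, -1, 0, -3.3, 0, 0, 0, 0, -1, 0, -3.6, 0, 0, 0, 0, -1, 0, -3.9, 0, 0, 0, 0, -1, 0, -4.1, 0, 0, 0, 0])

```text
time_s: 9.97
ee_pos: [0.6143, -0.1443, 0.0168]
eef_rot: [-3.138, 0.001, -0.022]
force: [-0.1, 0.7, -0.5]
grip_width: 0.0938
```

Request:
carry_out(commands=[-1, 0, -0.1, 0, 0, 0, 0, -1, 0, -0.2, 0, 0, 0, 0, -1, 0, -0.3, 0, 0, 0, 0])

```text
time_s: 10.22
ee_pos: [0.6143, -0.1473, 0.0168]
eef_rot: [-3.138, 0.001, -0.022]
force: [0.3, 1.0, -0.0]
grip_width: 0.094
```

Request:
carry_out(commands=[-1, 0, -0.1, 0, 0, 0, 0, -1, 0, -0.2, 0, 0, 0, 0])

```text
time_s: 10.38
ee_pos: [0.6143, -0.1493, 0.0168]
eef_rot: [-3.138, 0.001, -0.022]
force: [-0.2, 1.6, 0.1]
grip_width: 0.0939
```

Request:
carry_out(commands=[-1, 0, -0.1, 0, 0, 0, 0, -1, 0, -0.2, 0, 0, 0, 0])

```text
time_s: 10.55
ee_pos: [0.6143, -0.1513, 0.0168]
eef_rot: [-3.138, 0.001, -0.022]
force: [-1.1, 0.5, -0.8]
grip_width: 0.0941
```

Request:
carry_out(commands=[-1, 0, -0.1, 0, 0, 0, 0, -1, 0, -0.15, 0, 0, 0, 0])

```text
time_s: 10.72
ee_pos: [0.6143, -0.153, 0.0168]
eef_rot: [-3.138, 0.001, -0.022]
force: [-0.4, 1.5, 0.6]
grip_width: 0.0941
```

Request:
carry_out(commands=[-1, 0, -0.1, 0, 0, 0, 0])

```text
time_s: 10.8
ee_pos: [0.6143, -0.154, 0.0168]
eef_rot: [-3.138, 0.001, -0.022]
force: [0.7, 0.2, -0.7]
grip_width: 0.0935
```

Request:
carry_out(commands=[-1, 0, -0.1, 0, 0, 0, 0, -1, 0, -0.2, 0, 0, 0, 0])

```text
time_s: 10.97
ee_pos: [0.6144, -0.1552, 0.0169]
eef_rot: [-3.137, 0.001, -0.022]
force: [0.4, 14.5, 2.8]
grip_width: 0.0942
```

Request:
carry_out(commands=[-1, 0, -0.1, 0, 0, 0, 0])

```text
time_s: 11.05
ee_pos: [0.6144, -0.1551, 0.0169]
eef_rot: [-3.135, 0.001, -0.023]
force: [-2.0, 11.7, 2.1]
grip_width: 0.094
```

Request:
carry_out(commands=[-1, 0, -0.1, 0, 0, 0, 0])

```text
time_s: 11.13
ee_pos: [0.6144, -0.155, 0.0169]
eef_rot: [-3.133, 0.002, -0.022]
force: [-0.7, 7.5, 0.7]
grip_width: 0.0942
```

Request:
carry_out(commands=[-1, 0, -0.1, 0, 0, 0, 0])

```text
time_s: 11.22
ee_pos: [0.6144, -0.1549, 0.0168]
eef_rot: [-3.132, 0.002, -0.022]
force: [-0.4, 9.1, 1.0]
grip_width: 0.0938
```

It seated at about 10–14 N. I hold the press for a second.

Request:
carry_out(commands=[-1, 0, -0.12, 0, 0, 0, 0, -1, 0, -0.12, 0, 0, 0, 0, -1, 0, -0.12, 0, 0, 0, 0, -1, 0, -0.12, 0, 0, 0, 0, -1, 0, -0.12, 0, 0, 0, 0, -1, 0, -0.12, 0, 0, 0, 0, -1, 0, -0.12, 0, 0, 0, 0, -1, 0, -0.12, 0, 0, 0, 0, -1, 0, -0.12, 0, 0, 0, 0, -1, 0, -0.12, 0, 0, 0, 0, -1, 0, -0.12, 0, 0, 0, 0, -1, 0, -0.12, 0, 0, 0, 0])

```text
time_s: 12.22
ee_pos: [0.6144, -0.1549, 0.0169]
eef_rot: [-3.13, 0.003, -0.022]
force: [-0.2, 10.7, 1.9]
grip_width: 0.0938
```

```bash
python3 - <<'E'
from h import *
im,_=viewer.camera("wrist")
print(ctrl.get_obs()["force"])
im2,_=viewer.camera("side")
cv2.imwrite("pics/g.png",np.hstack([cv2.resize(im,(400,300)),cv2.resize(im2[80:245,190:410],(400,300))]))
E
```

```text
[-1.51967334 10.63206355  2.38166505]
```

View pics/g.png

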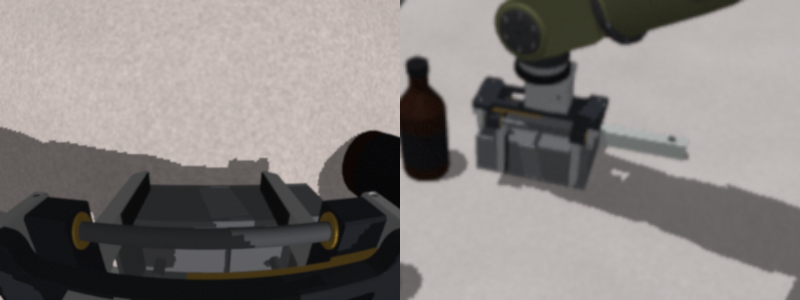

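The press is steady at 10.7 N, with the housing between the fingers and the bar and bottle_b clear. Now I release along +y, then go up and away.

Request:
carry_out(commands=[-1, 0, 0.2, 0, 0, 0, 0, -1, 0, 0.6, 0, 0, 0, 0, -1, 0, 1.5, 0, 0, 0, 0, -1, 0, 3, 0, 0, 0, 0, -1, 0, 5, 0, 0, 0, 0, -1, -1, 5, 4, 0, 0, 0, -1, -2, 5, 8, 0, 0, 0, -1, -2, 5, 12, 0, 0, 0, -1, -2, 5, 16, 0, 0, 0, -1, -2, 5, 20, 0, 0, 0, -1, -2, 5, 20, 0, 0, 0])

```text
time_s: 13.23
ee_pos: [0.5965, -0.1042, 0.2256]
eef_rot: [-3.133, -0.009, -0.022]
force: [-0.0, -0.4, 0.6]
grip_width: 0.0944
```

Request:
carry_out(commands=[-1, -20, 16, 0, 0, 0, 0, -1, -20, 16, 0, 0, 0, 0, -1, -20, 16, 0, 0, 0, 0, -1, -20, 16, 0, 0, 0, 0, -1, -20, 16, 0, 0, 0, 0, -1, -20, 16, 0, 0, 0, 0, -1, -20, 16, 0, 0, 0, 0, -1, -20, 16, 0, 0, 0, 0, -1, -20, 16, 0, 0, 0, 0, -1, -20, 16, 0, 0, 0, 0])

```text
time_s: 14.07
ee_pos: [0.3973, 0.0555, 0.2255]
eef_rot: [-3.133, -0.009, -0.022]
force: [0.3, 0.2, 0.6]
grip_width: 0.0938
```

```bash
python3 - <<'E'
from h import *
o=ctrl.get_obs();print(o["ee_pos"],o["force"],o["time_s"])
ims=[]
for c in("top","side"):
  im,d=viewer.camera(c);ims.append(im)
  for n in("housing","stop","bottle_a","scraper"):
   for r in nets.silhouettes(c,n)[:2]:
    if r["confidence"]<.3: continue
    P=cloud(c,d,cv2.erode(r["region"].astype(np.uint8),np.ones((2,2)))>0)
    T=P[P[:,2]>np.percentile(P[:,2],98)-.01]
    print(c,n,round(r["confidence"],2),np.percentile(P,[1,99],axis=0).round(3).tolist(),[np.round(x,1) for x in cv2.minAreaRect((T[:,:2]*1000).astype(np.float32))])
i=cv2.resize(ims[0][90:330,220:470],(416,400));j=cv2.resize(ims[1][80:330,140:380],(384,400))
cv2.imwrite("pics/h.png",np.hstack([i,j]))
E
```

```text
[0.39725559 0.05545848 0.22545706] [0.25887833 0.17623871 0.56047005] 14.0667
top housing 0.96 [[0.542, -0.275, 0.001], [0.709, -0.165, 0.066]] [array([ 626.4, -220.6]), array([110.7, 169.1]), np.float64(89.0)]
top stop 0.61 [[0.411, -0.303, 0.0], [0.738, -0.271, 0.034]] [array([ 575.8, -284.5]), array([ 21.1, 334.3]), np.float64(88.7)]
top bottle_a 0.62 [[0.738, 0.057, 0.01], [0.794, 0.121, 0.192]] [array([772.5,  91.1]), array([28.8, 31.1]), np.float64(51.1)]
top bottle_a 0.61 [[0.75, -0.181, 0.015], [0.805, -0.115, 0.192]] [array([ 785.2, -150.4]), array([30. , 31.2]), np.float64(46.8)]
top scraper 0.83 [[0.496, 0.251, -0.002], [0.7, 0.295, 0.02]] [array([598.1, 268. ]), array([208.2,  43.8]), np.float64(4.0)]
side housing 0.94 [[0.541, -0.274, 0.004], [0.707, -0.162, 0.066]] [array([ 624.3, -217.9]), array([113.2, 165.6]), np.float64(88.9)]
side stop 0.77 [[0.409, -0.286, 0.002], [0.737, -0.268, 0.034]] [array([ 572.9, -279.5]), array([ 20.5, 330.6]), np.float64(89.5)]
side bottle_a 0.94 [[0.75, -0.154, 0.007], [0.809, -0.112, 0.192]] [array([ 782.5, -143. ]), array([24.5, 22. ]), np.float64(0.9)]
side bottle_a 0.59 [[0.738, 0.083, 0.008], [0.796, 0.13, 0.192]] [array([771.4,  95.2]), array([27. , 27.4]), np.float64(10.1)]
side scraper 0.71 [[0.495, 0.255, 0.001], [0.7, 0.298, 0.022]] [array([597.6, 270.7]), array([207.9,  44.8]), np.float64(4.2)]
```

View pics/h.png

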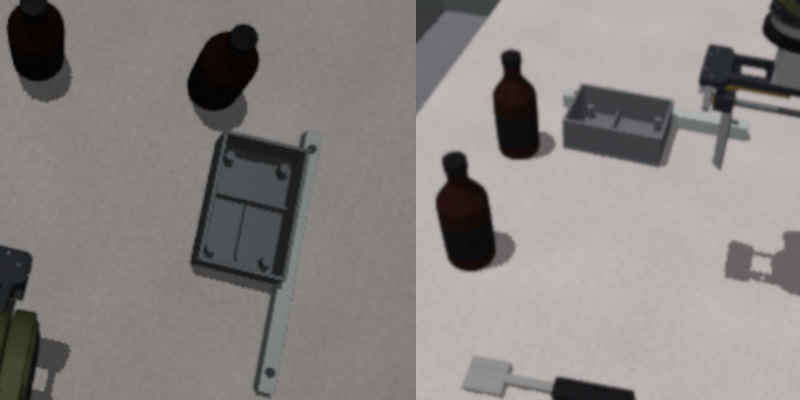

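The housing lies open side up and flush along the bar: yaw -1.0° against the bar's -1.3°, and centre offset about 64 mm where 65 is nominal. It is within the bar's ends and nothing else has moved.

```bash
python3 -c "
from station import ticket; print(ticket.hand_in())"
```

```text
the job is handed in; nothing more can be done
None
```

The job is done and handed in at about 14 s of the 64 s allowed. I tipped the housing over at its rim so it lies on its back with the open side up. I then slid it with two open fingers to the stop bar, pressed it there at about 8–15 N for just over a second, let go and moved the arm clear.

My last checks, from the top and side cameras after letting go:

- **Seating:** the housing's long side is flush with the bar. Its yaw is -1.0° against the bar's -1.3° from above; the side view read -1.1° and -0.5°. The spacing between their centres is about 63 mm after allowing for the bar's slope, where 65 mm is nominal. These differences are within measurement error.
- **Position along the bar:** the housing spans x 0.541–0.709 and the bar about 0.405–0.745, so it doesn't stick out past either end.
- **Other things:** the bottles and scraper are where they started, to within about 3 mm of measurement noise. The scraper's angle reads about 1° differently, which I also take as noise.
- **Robot:** the wrist force reads about zero and the arm touches nothing.

No check failed.

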